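# Line up the manometer column and lock the turntable brake

### The job

Without gripping or lifting anything, push the manometer column round on its turntable until the open mouth of the glass tube points straight at the brass rod guide, while the brake lever is still off. Then push the brake lever past its first click, all the way to its second stop, so that the turntable is locked for cleaning, and come away. Leave the small parts lying about where they are.

Things in the scene. Friction and masses are not known exactly. Their poses are not given: they have to be found in the camera images.
- stand: fixed grey stand of the turntable; origin on the turning axis at desk level, x axis towards the rod guide, z up. Seen along x, the lever is on the stand's right (-y) side. Round foot 176 mm across; nothing of the stand rises above 75 mm over the desk.
- axis (a point): the turntable's turning axis, at the height of the platter's top face (34 mm above the desk). The steel platter is 200 mm across.
- platter (a joint): turning angle of platter and column, rad, counter-clockwise from above; 0 = the mouth points exactly at the rod guide (within 4 degrees counts). Starts between 0.5 and 1.2, so it must turn clockwise. Free from -0.6 to 1.6; stiff (about 1 N at the frame's end), stays where it is left.
- lift (a joint): how far the platter is raised off its spindle seat, m; 0 = seated. The platter is only dropped in place and could be lifted off: it must not be.
- mouth (a point): centre of the open mouth of the glass tube, a brass ferrule 18 mm across, 142 mm from the axis, 55 mm above the desk, at the end of the column away from the round chrome cistern (32 mm across, the closed end). The column lies flat across the middle of the platter, tube radial.
- frame_end (a point): centre of the chrome end block at the mouth end of the frame, 121 mm from the axis, 56 mm above the desk. The block is 18 mm along the tube, 50 mm across it, at heights 36 to 76 mm; its upright sides are good to push on. A like block stands at the cistern end; two 7 mm chrome rods join them, 20 mm either side of the tube, 70 mm above the desk.
- guide (a point): middle of the flared mouth of the brass rod guide, a 34 mm wide funnel facing the axis, 161 mm from it, 55 mm above the desk; fixed to the stand; its top is 72 mm above the desk.
- pivot (a point): upright pivot axis of the brake lever, on top of its hub (44 mm above the desk; hub 36 mm across, the grey post under it 56 mm across).
- knob_top (a point): centre of the top face of the brake lever's upright black round knob: 24 mm across, top 84 mm above the desk, 24 mm wide from 48 mm up, 100 mm from the pivot; it runs free on its pin like a roller. The flat lever arm lies 32 to 40 mm above the desk.
- lever (a joint): brake lever's angle, rad, counter-clockwise from above: 0 = off (start, up to 0.04), 0.5 = first detent (drag), 1.0 = second, solid stop (locked). The knob moves counter-clockwise in a level arc. A detent holds it at 0, 0.5 and 1.0; leaving each takes 5 to 7 N at the knob; past about 0.8 it snaps on to the second stop and stays. A fingertip on the knob's trailing side can push it.
- tin: round tin box with a lid, 80 mm across, 33 mm high; loose on the desk, origin at the centre of its underside; to be left alone
- lens: pale glass dial lens lying flat, 56 mm across, 8 mm thick; loose on the desk, origin at the centre of its underside; to be left alone
- tweezers: steel tweezers lying flat, 136 mm long, 7 mm thick, along the body's x axis; loose on the desk, origin at the centre of its underside; to be left alone
- valve0: brass air release valve standing upright, 23 mm across, 28 mm high; loose on the desk, origin at the centre of its underside; to be left alone
- valve1: brass air release valve standing upright, 23 mm across, 28 mm high; loose on the desk, origin at the centre of its underside; to be left alone
- valve2: brass air release valve standing upright, 23 mm across, 28 mm high; loose on the desk, origin at the centre of its underside; to be left alone

How it is judged:
By the outcome, as a careful person would: the job done as asked, in the order asked, and still so for the second after the job is handed in, with the robot touching nothing.
It also fails if it takes over 54 s, if anything falls off the work surface, if the arm or the gripper's body presses on something with over 40 N, if the wrist force passes 120 N, or if a joint passes its speed limit or range.

### The arm

A 6-joint arm with a two-finger parallel gripper is mounted at the origin on the work surface. World frame = base frame: x ahead of the robot, y to its left, z up, the work surface at z = 0. Lengths are in m, angles in rad, forces in N, time in s.
With the tool pointing down it reaches from about 0.35 to 0.975 m from the base axis. Payload 4.9 kg.
Tool frame: the origin (TCP) lies at the centre of the arm's flange, where the gripper is bolted on; the fingertips stand 173 mm ahead of it and the grasp point (between the pads) lies 155 mm ahead of it (ctrl.finger_overhang is the distance from the TCP to the fingertips, in m); z points along the fingers, y is the direction in which the jaws open and shut (so a half turn about z gives the same grasp; the last joint's range is limited). The gripper opens to 85 mm and grips with 20 to 120 N. Pads are 22 mm wide; open, the fingers measure 114 mm over their backs; the gripper's body (76 mm by 85 mm) begins 54 mm behind the grasp point. The pads swing forward as they close: fully open they stand 13 mm farther back than shut.
Start: joints at [-1.405, 0.053, 1.613, -0, 1.476, -0.119], TCP at [0.176, -0.6, 0.405] pointing down, gripper open.
Joint ranges: [-3.01, 3.01], [-1.01, 2.22], [0.06, 2.58], [-1.02, 4.17], [0.09, 2.62], [-3.14, 3.14]. Speed limits (rad/s): [2.57, 2.57, 3.14, 3.14, 3.14, 3.14].

### API

Orientations are given as a rotation vector (axis times angle).
In Python, from station import ctrl, eyes, spotter gives the robot as it stands.
- The arm moves only by the shell command python3 -m crank 'ROWS' [FORCE]. ROWS is JSON, a list of rows, each a list of 7 numbers: the turn, a rotation vector about the tool's x, y, z in rad, then the shift along the tool's x, y, z in mm, then the closure, from -1 (fully open) to 1 (shut). A call has 1 to 8 rows; each row shifts and turns the pose as measured when the row begins, along the tool's axes as they then stand; what a row does not reach is not made up. A row lasts 1/12 s, in which the tool goes at most 41.7 mm and 7.16 degrees, less where a joint would pass 70% of its speed; a pose out of reach is approached as far as the arm can. A call is refused whole if a number of a shift passes 41.7 or a number of a turn 0.125, either way. A call with a gripper value outside its range is refused whole. The fingers move at their own pace and stop on an object; FORCE is the grip in N (left out, the last holds). Time passes only in rows, so rows that do not move let the fingers close. It gives the time, the measured TCP pose, the force and the opening at its end, in the units of the state.
- ctrl.get_obs(): the state, without advancing time (a new reading comes with each control period).
- eyes.get_image(name): name is "scene" or "top" or "wrist"; returns a dict with "image" (400x640x3 uint8, red, green, blue), "vertical_fov" (degrees; the focal length in pixels is half the picture's height over the tangent of half this angle, whatever the lens; pixels are square), "cx", "cy" (the principal point, pixels), "rvec" (rotation vector, rad) and "tvec" (3), from world to camera coordinates, as OpenCV has them; the wrist camera has in their place "mount" (4x4, takes a point from camera to tool coordinates, whose origin is the TCP and whose axes are the flange's). Camera axes: x right, y down, z forward; pixel columns grow to the right and rows downward; lengths in m; the calibration is good to about 2 mm. A picture is of the moment at which its call begins: read the wrist's pose just before it. There is no depth.
- ctrl.finish_job(): hands the job in, once; it reports no verdict.
Trained networks look in a picture, given as the dict that the camera call returned (one of the last four; its "shot" number tells which), for a name from the list of things; names that differ only in an ending like _2 or _b are one class to them, and where a whole thing is asked for, a point or a joint stands for the part that bears it (a point fixed in the world has none). Each returns a list of dicts, best first, with "confidence" (0 to 1); they miss things now and then, are a little off and sometimes report something else, mostly with a low value. They report only what shows in the picture. A call takes as long as a camera call.
- spotter.look_for(query, picture): "centre" ([x, y, z] in m, in world coordinates, good to about 4 mm: the middle of the surface that is visible of it).
- spotter.outline_of(query, picture): "region" (400x640 bool, what is visible of it).
- spotter.mark_of(query, picture): "centre" ([x, y, z] in m, in world coordinates, good to about 4 mm: a listed point, or the origin of a listed thing).
The state is a dict: "t": time; "q": joint angles; "dq": joint speeds; "effort": joint torques, N m; "tool_pos": TCP position; "tool_rot": TCP orientation; "contact_force": force on the tool from outside, world axes, zero at the start; "wrist_torque": the same for the moment, N m; "opening": finger opening in m.
Only numpy, scipy, OpenCV 4.12 (cv2) and the standard library are available. Lean on these libraries where they do the work, as an engineer would, in place of code of your own. Each camera call takes 0.05 s, during which the arm holds its last target.

## Working session

There is one attempt and no reset: what is moved stays moved. The work goes in short steps, Python scripts to look and compute and a shell command to move; the robot and the scene stay as the last step left them, time stands still between calls to the robot, and variables do not carry over. Pictures are saved under pics/ and viewed, and the job is handed in when it is done.

```bash
ls; mkdir -p pics; python3 - <<'E'
from station import ctrl, eyes, spotter
import cv2
o=ctrl.get_obs(); print(o)
for n in ["scene","top"]:
    p=eyes.get_image(n); cv2.imwrite(f"pics/{n}0.png",p["image"][:,:,::-1])
    print(n,p["vertical_fov"],p["rvec"],p["tvec"],p["shot"])
    for q in ["axis","mouth","frame_end","guide","pivot","knob_top","stand","tin","lens","tweezers","valve0"]:
        print(q,[( [round(float(v),4) for v in d["centre"]],round(d["confidence"],2)) for d in spotter.mark_of(q,p)][:4])
E
```

```text
pics
{'t': 0.0, 'q': array([-1.40502751e+00,  5.33059045e-02,  1.61426865e+00, -4.92581164e-05,
        1.47602156e+00, -1.19009502e-01]), 'dq': array([-0.00144087, -0.00050437,  0.00046564, -0.00158196,  0.00146462,
        0.00079411]), 'effort': array([-9.43952473e-04, -3.93683982e+01, -3.70180714e+01, -1.64454414e-04,
        6.89217442e-03, -1.57369209e-05]), 'tool_pos': array([ 0.17553468, -0.59955893,  0.40350941]), 'tool_rot': array([-3.10781649e+00, -4.45541940e-01,  1.50472451e-04]), 'contact_force': array([ 0.41631894,  0.34497793, -0.53391064]), 'wrist_torque': array([ 0.01841007,  0.00310076, -0.00057627]), 'opening': 0.0852833670456183}
scene 46.11696524462558 [ 0.85501262  2.52394738 -1.06350946] [ 0.45488724 -0.2267947   1.41513409] 1
axis [([0.5376, 0.0851, 0.0331], 0.76)]
mouth [([0.6504, 0.172, 0.0552], 0.96)]
frame_end [([0.6263, 0.161, 0.0775], 0.71)]
guide [([0.6942, 0.0966, 0.0594], 0.76)]
pivot [([0.608, -0.0764, 0.0384], 0.69)]
knob_top [([0.5148, -0.1192, 0.0858], 0.55)]
stand [([0.5336, 0.0883, -0.0003], 0.6)]
tin [([0.7147, -0.0225, -0.0006], 0.79), ([0.46
[... 329 characters left out ...]
)]
top 56.94086227803171 [ 2.12254185 -2.14237559  0.21379219] [0.06080771 0.62288061 0.73920921] 2
axis [([0.5354, 0.0869, 0.0344], 0.56)]
mouth [([0.6452, 0.1749, 0.0581], 0.81)]
frame_end [([0.6306, 0.1635, 0.0761], 0.79)]
guide [([0.6962, 0.0945, 0.0514], 0.93)]
pivot [([0.6075, -0.0759, 0.0449], 0.76)]
knob_top [([0.5191, -0.1195, 0.0864], 0.65), ([0.7179, -0.0263, 0.0022], 0.62)]
stand [([0.5354, 0.0812, -0.0001], 0.97)]
tin [([0.7175, -0.0241, 0.0003], 0.68)]
lens [([0.5749, 0.2637, -0.0013], 0.83)]
tweezers [([0.527, 0.3592, -0.0033], 0.58)]
valve0 [([0.5193, -0.1223, 0.0822], 0.72), ([0.4655, 0.2367, -0.0024], 0.62), ([0.6617, 0.2767, -0.0032], 0.6), ([0.6406, 0.174, 0.0554], 0.42)]
```

View pics/scene0.png

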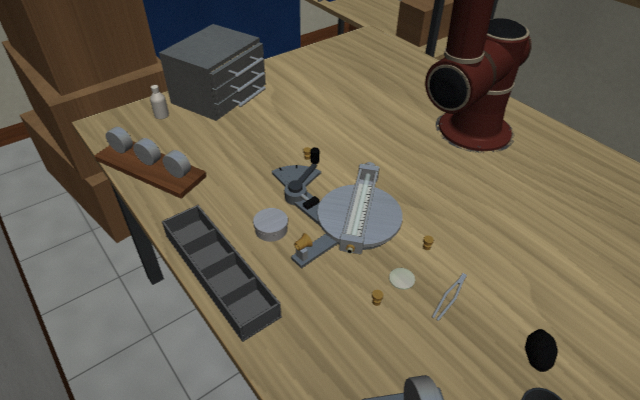

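View pics/top0.png

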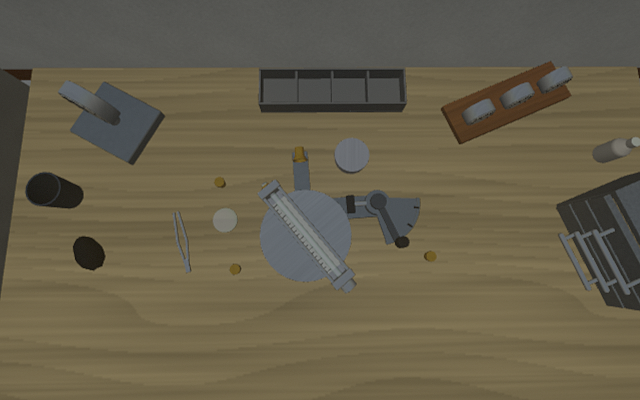

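The scene view shows the column with its mouth near (350,248), the guide at (303,242), the knob at (315,155) and the tin at (270,224). The top view agrees, with the mouth at (268,187), the guide at (300,155), the knob at (402,241) and a valve at (430,256). Both views put the platter at about 0.6 rad. Next I close the fingers and travel high.

```bash
python3 -m crank '[[0,0,0,10,-10,0,1],[0,0,0,28,-29,0,1],[0,0,0,28,-29,0,1],[0,0,0,28,-29,0,1],[0,0,0,28,-29,0,1],[0,0,0,28,-29,0,1],[0,0,0,28,-29,0,1],[0,0,0,28,-29,0,1]]' 20; python3 -m crank '[[0,0,0,28,-29,0,1],[0,0,0,28,-29,0,1],[0,0,0,28,-29,0,1],[0,0,0,28,-29,0,1],[0,0,0,28,-29,0,1],[0,0,0,28,-29,0,1],[0,0,0,20,-20,0,1],[0,0,0,10,-10,0,1]]'
cat > h.py <<'E'
import numpy as np
from scipy.spatial.transform import Rotation as R
from station import ctrl
def plan(tip):  # tip target world -> tool-axis mm
    o=ctrl.get_obs(); r=R.from_rotvec(o["tool_rot"]).as_matrix()
    cur=o["tool_pos"]+r[:,2]*ctrl.finger_overhang
    print("t",round(o["t"],2),"tip",cur.round(4),"xaxis yaw",np.degrees(np.arctan2(r[1,0],r[0,0])).round(1),"tilt",r[:,2].round(3),"F",o["contact_force"].round(1),"open",round(o["opening"],4))
    print("tool mm to go",(r.T@(np.array(tip)-cur)*1000).round(1))
E
python3 -c "
from h import *
plan([.594,.207,.2])"
```

```text
t: 1.87
tool_pos: [0.3145, -0.3312, 0.4031]
tool_rot: [-3.112, -0.427, -0.002]
contact_force: [0.5, -0.2, -0.1]
opening: 0.0
t: 2.53
tool_pos: [0.4484, -0.0642, 0.4044]
tool_rot: [3.11, 0.436, 0.014]
contact_force: [-0.5, 0.1, 0.2]
opening: -0.0004
t 2.53 tip [ 0.45   -0.0641  0.231 ] xaxis yaw 16.0 tilt [ 0.009  0.    -1.   ] F [-0.5  0.1  0.2] open -0.0004
tool mm to go [ 212.7 -221.2   32.3]
```

```bash
cat >> h.py <<'E'
def look(names,qs,tag):
    from station import eyes,spotter
    import cv2
    for n in names:
        p=eyes.get_image(n); cv2.imwrite(f"pics/{n}_{tag}.png",p["image"][:,:,::-1])
        for q in qs:
            print(n,q,[(np.round(d["centre"],4).tolist(),round(d["confidence"],2)) for d in spotter.mark_of(q,p)][:2])
E
python3 -c "
from h import *
look(['wrist'],['axis','mouth','frame_end','guide','pivot','knob_top'],'a')"
```

```text
wrist axis [([0.5353, 0.0869, 0.0356], 0.56)]
wrist mouth []
wrist frame_end []
wrist guide []
wrist pivot [([0.606, -0.0757, 0.0439], 0.72)]
wrist knob_top [([0.5158, -0.1188, 0.0846], 0.63)]
```

View pics/wrist_a.png

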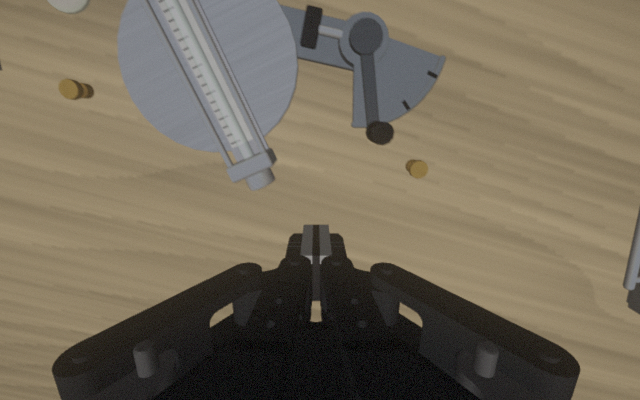

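The wrist view shows the column from (180,0) to (255,180), the pivot at (365,38) and the knob at (380,132). The points agree across three cameras within 4 mm, so I go on to the mouth end, on its counter-clockwise side.

```bash
python3 -m crank '[[0,0,0,27,-28,0,1],[0,0,0,27,-28,0,1],[0,0,0,27,-28,0,1],[0,0,0,27,-28,0,1],[0,0,0,27,-28,0,1],[0,0,0,27,-28,0,1],[0,0,0,27,-28,0,1],[0,0,0,20,-20,0,1]]'
python3 -c "
from h import *
plan([.594,.212,.15])
look(['top','wrist'],['axis','mouth','frame_end','guide','lens'],'b')"
```

```text
t: 3.55
tool_pos: [0.5988, 0.189, 0.4052]
tool_rot: [3.112, 0.375, 0.017]
contact_force: [0.3, -0.1, 0.0]
opening: -0.0003
t 3.55 tip [0.6008 0.188  0.2318] xaxis yaw 13.8 tilt [ 0.011 -0.006 -1.   ] F [ 0.3 -0.1  0. ] open -0.0003
tool mm to go [ -1.7 -25.6  81.6]
top axis [([0.5372, 0.0839, 0.0331], 0.76)]
top mouth [([0.642, 0.1749, 0.0549], 0.97), ([0.5729, 0.2657, 0.0003], 0.36)]
top frame_end [([0.6292, 0.161, 0.0765], 0.79)]
top guide [([0.6969, 0.092, 0.0554], 0.63)]
top lens [([0.5723, 0.2642, -0.0001], 0.61)]
wrist axis [([0.5342, 0.082, 0.0338], 0.63)]
wrist mouth [([0.6473, 0.1774, 0.0574], 0.56)]
wrist frame_end [([0.6301, 0.1594, 0.0786], 0.92)]
wrist guide [([0.6921, 0.0936, 0.0563], 0.6)]
wrist lens [([0.5739, 0.2599, -0.0013], 0.61), ([0.6295, 0.1572, 0.0811], 0.47)]
```

View pics/wrist_b.png

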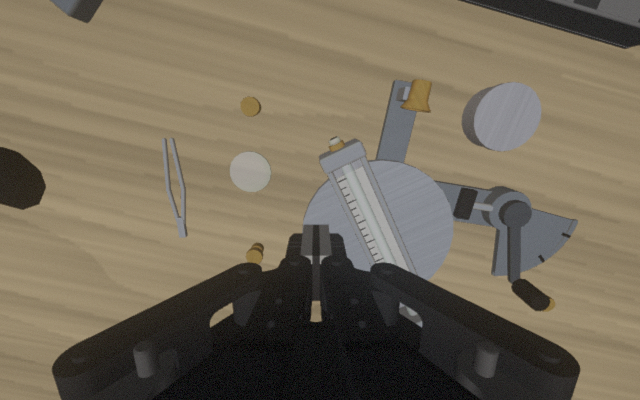

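```bash
python3 -m crank '[[0,0,0,-2,-24,20,1],[0,0,0,0,-5,40,1],[0,0,0,0,0,40,1],[0,0,0,0,0,40,1],[0,0,0,0,0,20,1],[0,0,0,0,0,10,1]]'
python3 -c "
from h import *
plan([.594,.212,.05])"
```

```text
t: 4.65
tool_pos: [0.5937, 0.2139, 0.2395]
tool_rot: [3.114, 0.371, 0.048]
contact_force: [-1.0, 0.6, 0.5]
opening: -0.0
t 4.65 tip [0.5991 0.2136 0.0662] xaxis yaw 13.6 tilt [ 0.031 -0.002 -1.   ] F [-1.   0.6  0.5] open -0.0
tool mm to go [-5.8  0.2 16.1]
```

```bash
python3 -m crank '[[0,-0.03,0.06,0,0,8,1],[0,0,0.06,0,0,8,1],[0,0,0.06,0,0,0,1],[0,0,0,0,0,0,1]]'
python3 -c "
from h import *
plan([.6055,.1913,.052])"
```

```text
t: 4.98
tool_pos: [0.5927, 0.2128, 0.2196]
tool_rot: [3.131, 0.075, -0.01]
contact_force: [-0.5, -0.0, 0.0]
opening: 0.0001
t 4.98 tip [0.5917 0.211  0.0462] xaxis yaw 2.8 tilt [-0.006 -0.01  -1.   ] F [-0.5 -0.   0. ] open 0.0001
tool mm to go [12.8 20.4 -5.7]
```

```bash
python3 -m crank '[[0,0,0,6,10,-3,1],[0,0,0,6,10,-1,1],[0,0,0,6,5,0,1],[0,0,0,6,5,0,1],[0,0,0,5,5,0,1],[0,0,0,5,5,0,1]]'
python3 -c "
from h import *
plan([.6361,.1632,.052])
look(['top'],['axis','mouth','frame_end','guide'],'c')"
```

```text
t: 5.48
tool_pos: [0.6329, 0.1709, 0.2285]
tool_rot: [3.132, 0.083, -0.002]
contact_force: [-1.4, 1.1, -0.5]
opening: -0.0002
t 5.48 tip [0.6327 0.1695 0.0551] xaxis yaw 3.0 tilt [-0.001 -0.008 -1.   ] F [-1.4  1.1 -0.5] open -0.0002
tool mm to go [3.1 6.4 3.2]
top axis [([0.5352, 0.0847, 0.0358], 0.98), ([0.5291, 0.3623, -0.0033], 0.65)]
top mouth [([0.6646, 0.1399, 0.0539], 0.85)]
top frame_end [([0.6493, 0.1329, 0.0779], 0.89), ([0.6946, 0.091, 0.0542], 0.29)]
top guide [([0.6941, 0.0963, 0.0563], 0.67)]
```

View pics/top_c.png

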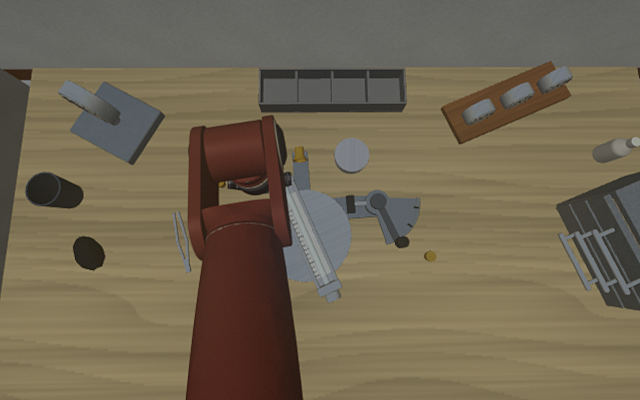

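The top view shows the column now pointing to about (288,185). That is roughly 23° world, about 20° still to go, with the wrist partly covering it. I push on.

```bash
python3 -m crank '[[0,0,0,6,7,1,1],[0,0,0,5,7,1,1],[0,0,0,4,7,0,1],[0,0,0,3,4,0,1],[0,0,0,0,0,0,1]]'
python3 -c "
from h import *
plan([.6543,.1311,.052])
look(['top','scene'],['axis','mouth','frame_end','guide'],'d')"
```

```text
t: 6.15
tool_pos: [0.6521, 0.1466, 0.2252]
tool_rot: [3.133, 0.087, -0.006]
contact_force: [-0.5, -0.3, -0.2]
opening: -0.0001
t 6.15 tip [0.6514 0.1452 0.0518] xaxis yaw 3.2 tilt [-0.004 -0.008 -1.   ] F [-0.5 -0.3 -0.2] open -0.0001
tool mm to go [ 2.1 14.3 -0.1]
top axis []
top mouth [([0.6701, 0.1102, 0.0554], 0.63)]
top frame_end [([0.6529, 0.1053, 0.0771], 0.59)]
top guide [([0.6966, 0.0894, 0.0562], 0.6), ([0.5286, 0.3621, -0.003], 0.53)]
scene axis [([0.5348, 0.0859, 0.0364], 0.69)]
scene mouth [([0.6754, 0.1058, 0.059], 0.87), ([0.534, 0.0852, 0.0003], 0.68)]
scene frame_end [([0.6525, 0.1093, 0.0784], 0.94)]
scene guide [([0.6958, 0.0966, 0.0578], 0.56)]
```

View pics/scene_d.png

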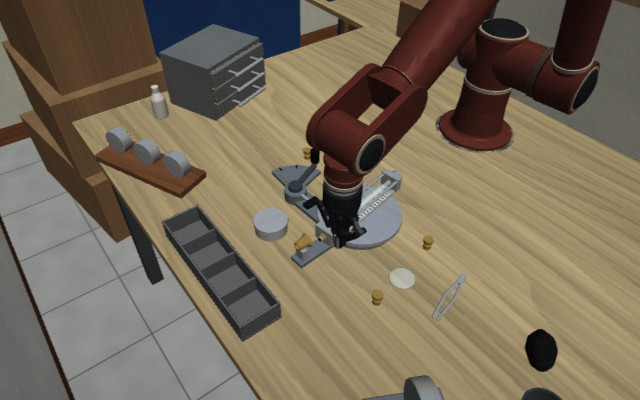

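The scene view shows the mouth at about (322,240), just left of the guide at (303,242), with about 6.5° left. I push in small steps.

```bash
python3 -m crank '[[0,0,0,1,5,0,1],[0,0,0,1,4,0,1],[0,0,0,0,2,0,1],[0,0,0,0,0,0,1]]'
python3 -c "
from h import *
plan([.6543,.1311,.052])
look(['top','scene','wrist'],['axis','mouth','frame_end','guide'],'e')"
```

```text
t: 6.98
tool_pos: [0.6541, 0.1367, 0.2256]
tool_rot: [3.134, 0.091, -0.005]
contact_force: [-0.3, -0.1, 1.0]
opening: 0.0001
t 6.98 tip [0.6536 0.1356 0.0522] xaxis yaw 3.3 tilt [-0.003 -0.007 -1.   ] F [-0.3 -0.1  1. ] open 0.0001
tool mm to go [0.4 4.5 0.3]
top axis [([0.5371, 0.087, 0.0337], 0.86)]
top mouth [([0.6771, 0.0987, 0.0525], 0.81), ([0.5351, 0.0865, 0.0365], 0.48)]
top frame_end [([0.6569, 0.0952, 0.0774], 0.93)]
top guide [([0.5374, 0.0838, -0.0012], 0.45)]
scene axis [([0.5334, 0.0867, 0.0332], 0.69)]
scene mouth [([0.679, 0.0965, 0.0569], 0.78)]
scene frame_end [([0.6526, 0.0959, 0.0769], 0.92)]
scene guide [([0.698, 0.0965, 0.0601], 0.82), ([0.5322, 0.0853, 0.0366], 0.31)]
wrist axis []
wrist mouth [([0.6787, 0.1034, 0.0577], 0.91)]
wrist frame_end [([0.6581, 0.0972, 0.079], 0.56)]
wrist guide [([0.6918, 0.0938, 0.0549], 0.86)]
```

View pics/wrist_e.png

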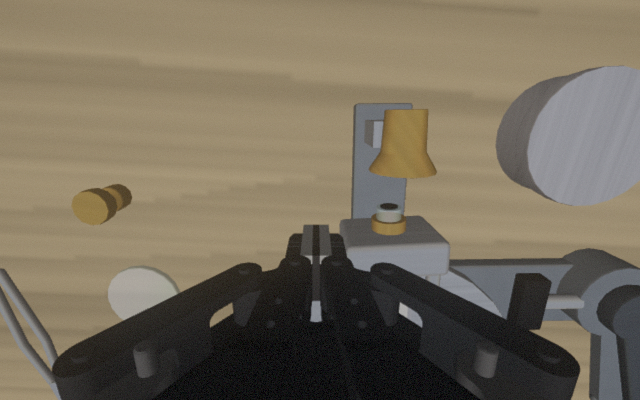

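The wrist view shows the mouth at (389,218) and the guide centre at (403,160), so about 2° are left, or 4.5 mm at the finger.

```bash
python3 -m crank '[[0,0,0,0,3,0,1],[0,0,0,0,2,0,1],[0,0,0,0,0,0,1]]'
python3 -m crank '[[0,0,0,0,-8,0,1],[0,0,0,0,-20,0,1],[0,0,0,0,-20,-5,1],[0,0,0,0,-5,-30,1],[0,0,0,0,0,-30,1],[0,0,0,0,0,0,1]]'
python3 -c "
from h import *
plan([.6543,.1311,.052])
look(['top','scene','wrist'],['axis','mouth','frame_end','guide'],'f')"
```

```text
t: 7.98
tool_pos: [0.6545, 0.1323, 0.2259]
tool_rot: [3.135, 0.092, -0.003]
contact_force: [0.1, 0.4, -0.3]
opening: -0.0001
t: 8.48
tool_pos: [0.6501, 0.1887, 0.289]
tool_rot: [3.133, 0.089, -0.016]
contact_force: [1.0, 0.1, 1.7]
opening: 0.0001
t 8.48 tip [0.6484 0.1874 0.1156] xaxis yaw 3.2 tilt [-0.01  -0.007 -1.   ] F [1.  0.1 1.7] open 0.0001
tool mm to go [ 3.4 56.2 64. ]
top axis [([0.5339, 0.0852, 0.0322], 0.7)]
top mouth [([0.6773, 0.0947, 0.0536], 0.56)]
top frame_end [([0.5185, -0.1225, 0.0843], 0.62), ([0.656, 0.0935, 0.0778], 0.59)]
top guide [([0.6961, 0.0906, 0.0541], 0.94)]
scene axis [([0.534, 0.0893, 0.0323], 0.91)]
scene mouth [([0.6777, 0.0942, 0.0575], 0.86)]
scene frame_end [([0.6557, 0.0929, 0.0774], 0.86)]
scene guide [([0.6931, 0.0973, 0.0572], 0.79)]
wrist axis [([0.5326, 0.0827, 0.0344], 0.87)]
wrist mouth []
wrist frame_end [([0.6567, 0.0926, 0.0804], 0.83)]
wrist guide [([0.6908, 0.0966, 0.0547], 0.95)]
```

View pics/wrist_f.png

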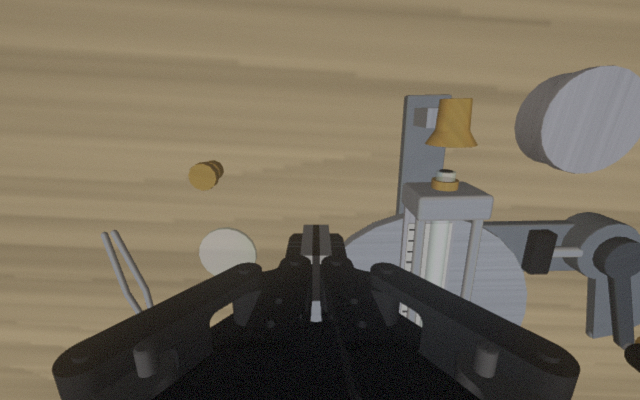

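```bash
cat >> h.py <<'E'
def unproj(p,obs,uv,z):
    M=np.array(p["mount"]); r=R.from_rotvec(obs["tool_rot"]).as_matrix()
    f=200/np.tan(np.radians(p["vertical_fov"])/2)
    d=np.array([(uv[0]-p["cx"])/f,(uv[1]-p["cy"])/f,1.])
    o=r@M[:3,3]+obs["tool_pos"]; d=r@M[:3,:3]@d
    return o+d*(z-o[2])/d[2]
E
python3 - <<'E'
from h import *
from station import eyes,spotter
import cv2
o=ctrl.get_obs(); p=eyes.get_image("wrist")
cv2.imwrite("pics/w_crop.png",cv2.resize(p["image"][80:320,380:540,::-1],None,fx=2.4,fy=2.4,interpolation=cv2.INTER_CUBIC))
for uv in [(452,145),(445.5,185),(438,250)]: print(uv,unproj(p,o,uv,.055).round(4))
E
```

```text
(452, 145) [0.6949 0.0924 0.055 ]
(445.5, 185) [0.6661 0.0915 0.055 ]
(438, 250) [0.614  0.0874 0.055 ]
```

View pics/w_crop.png

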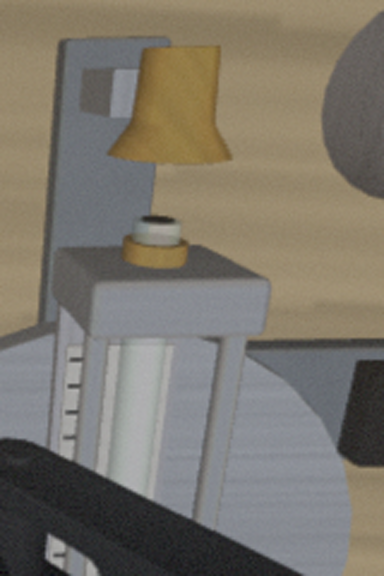

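The crop shows the tube line pointing into the funnel, with the ferrule at (445,184) and the funnel centre at (451,146). The aim is within about 0.5–1° of the guide. Next I travel high to the trailing side of the knob.

```bash
python3 -m crank '[[0,0,0,-8,10,-20,1],[0,0,0,-20,33,0,1],[0,0,0,-20,33,0,1],[0,0,0,-20,33,0,1],[0,0,-0.05,-20,33,0,1],[0,0,-0.05,-20,33,0,1],[0,0,-0.05,-20,33,0,1],[0,0,-0.05,-20,25,0,1]]'
python3 -c "
from h import *
plan([.502,-.087,.12]); print(ctrl.get_obs()['q'].round(2))"
```

```text
t: 9.95
tool_pos: [0.5213, -0.0623, 0.3089]
tool_rot: [3.105, 0.431, -0.023]
contact_force: [0.1, -0.2, -0.6]
opening: 0.0001
t 9.95 tip [ 0.519  -0.0638  0.1355] xaxis yaw 15.8 tilt [-0.013 -0.009 -1.   ] F [ 0.1 -0.2 -0.6] open 0.0001
tool mm to go [-22.4  17.6  15.9]
[-0.26 -0.1   1.93 -0.01  1.33  1.04]
```

```bash
python3 -m crank '[[0,0,-0.06,-12,9,0,1],[0,0,-0.06,-10,8,0,1],[0,0,-0.05,0,0,0,1],[0,0,0,0,0,0,1]]'
python3 -c "
from h import *
plan([.502,-.087,.058])
look(['top','scene','wrist'],['pivot','knob_top'],'g')"
```

```text
t: 10.28
tool_pos: [0.5015, -0.0921, 0.3105]
tool_rot: [3.056, 0.693, -0.022]
contact_force: [0.1, -0.3, 0.7]
opening: -0.0001
t 10.28 tip [ 0.4995 -0.094   0.1371] xaxis yaw 25.5 tilt [-0.012 -0.011 -1.   ] F [ 0.1 -0.3  0.7] open -0.0001
tool mm to go [ 6.6 -5.7 79. ]
top pivot [([0.6092, -0.0765, 0.043], 0.74)]
top knob_top [([0.5711, 0.2629, 0.0023], 0.61)]
scene pivot [([0.6074, -0.0748, 0.0383], 0.86)]
scene knob_top [([0.516, -0.1174, 0.0823], 0.89), ([0.6567, 0.0931, 0.0779], 0.15)]
wrist pivot [([0.6062, -0.0757, 0.0446], 0.72)]
wrist knob_top [([0.5151, -0.1168, 0.0859], 0.89), ([0.5322, 0.0826, 0.0337], 0.74)]
```

View pics/wrist_g.png

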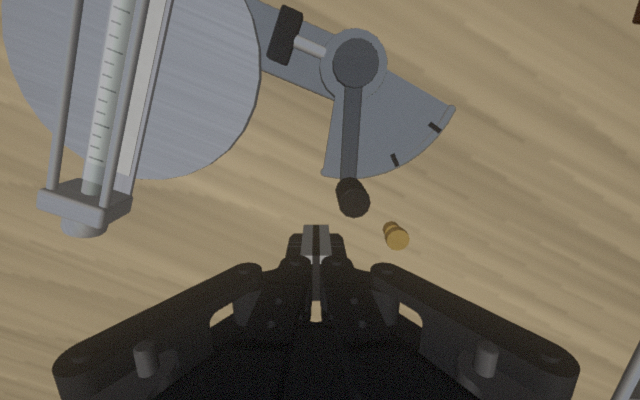

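The wrist view shows the knob at (352,195), trailing side to its left, with the finger lined up and clear of the valve at (395,236). I descend.

```bash
python3 -m crank '[[0,0,0,4,-9,0,1],[0.01,-0.01,0,0,0,30,1],[0,0,0,0,0,30,1],[0,0,0,0,0,16,1],[0,0,0,0,0,0,1]]'
python3 -c "
from h import *
plan([.505,-.093,.058])"
```

```text
t: 11.15
tool_pos: [0.5021, -0.0786, 0.2347]
tool_rot: [3.06, 0.697, -0.032]
contact_force: [-0.6, -0.3, -0.3]
opening: 0.0001
t 11.15 tip [ 0.4987 -0.0798  0.0613] xaxis yaw 25.7 tilt [-0.019 -0.007 -1.   ] F [-0.6 -0.3 -0.3] open 0.0001
tool mm to go [-0.  14.6  3.3]
```

```bash
python3 -m crank '[[0,0,0,0,8,4,1],[0,0,0,0,6,0,1],[0,0,-0.03,0,4,0,1],[0,0,-0.06,-1,6,0,1],[0,0,-0.06,-1.4,6,0,1],[0,0,-0.06,-1.4,6,0,1]]'
python3 -c "
from h import *
plan([.505,-.093,.058])
look(['scene'],['pivot','knob_top'],'h')"
```

```text
t: 11.65
tool_pos: [0.5162, -0.111, 0.2312]
tool_rot: [-2.958, -1.025, 0.038]
contact_force: [-1.9, 4.4, -2.1]
opening: 0.0002
t 11.65 tip [ 0.5116 -0.1106  0.0579] xaxis yaw 38.2 tilt [-0.027  0.002 -1.   ] F [-1.9  4.4 -2.1] open 0.0002
tool mm to go [  5.7 -17.9   0.1]
scene pivot [([0.6069, -0.0745, 0.041], 0.91)]
scene knob_top [([0.5237, -0.1328, 0.0841], 0.68)]
```

View pics/scene_h.png

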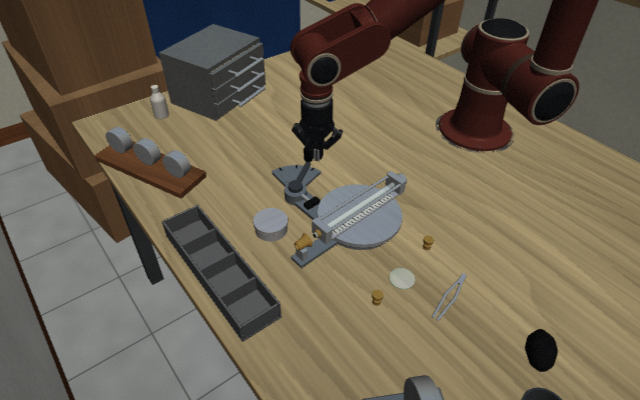

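The scene view shows the finger on the knob at (312,152). The lever has moved about 9° and the force is about 5 N. I continue round the arc.

```bash
python3 -m crank '[[0,0,-0.05,-1.4,6,0,1],[0,0,-0.06,-1.4,6,0,1],[0,0,-0.06,-1.4,6,0,1],[0,0,-0.06,-1.4,6,0,1],[0,0,-0.06,-1.4,6,0,1],[0,0,-0.06,-1.4,6,0,1]]'
python3 -c "
from h import *
plan([.505,-.093,.058])
p=ctrl.get_obs()
look(['scene','top'],['pivot','knob_top'],'i')"
```

```text
t: 12.3
tool_pos: [0.5388, -0.1431, 0.2367]
tool_rot: [-2.737, -1.529, 0.027]
contact_force: [-4.6, 2.9, -3.1]
opening: -0.0003
t 12.3 tip [ 0.5357 -0.1436  0.0633] xaxis yaw 58.4 tilt [-0.018 -0.003 -1.   ] F [-4.6  2.9 -3.1] open -0.0003
tool mm to go [ 27.  -52.5   5.7]
scene pivot [([0.6077, -0.0781, 0.0428], 0.91)]
scene knob_top [([0.5547, -0.1602, 0.0827], 0.94), ([0.5357, 0.0849, 0.0017], 0.65)]
top pivot [([0.6081, -0.0772, 0.0424], 0.81), ([0.6553, 0.0923, 0.0751], 0.33)]
top knob_top []
```

```bash
python3 -m crank '[[0,0,-0.06,-2,6,2,1],[0,0,-0.06,-2,6,2,1],[0,0,-0.06,-2,6,1,1],[0,0,-0.06,-2,6,1,1],[0,0,-0.06,-2,6,0,1]]'
python3 -c "
from h import *
plan([.505,-.093,.058])
look(['scene','wrist'],['pivot','knob_top'],'j')"
```

```text
t: 13.02
tool_pos: [0.5634, -0.1643, 0.2345]
tool_rot: [2.473, 1.932, -0.017]
contact_force: [0.5, 0.2, 0.2]
opening: 0.0
t 13.02 tip [ 0.5623 -0.166   0.0611] xaxis yaw 76.0 tilt [-0.006 -0.01  -1.   ] F [0.5 0.2 0.2] open 0.0
tool mm to go [ 57.  -73.3   2.8]
scene pivot [([0.5334, 0.089, 0.0027], 0.68), ([0.6073, -0.0761, 0.0386], 0.62)]
scene knob_top [([0.5874, -0.1757, 0.0844], 0.91), ([0.5339, 0.0854, -0.0017], 0.17)]
wrist pivot [([0.6064, -0.0745, 0.044], 0.59)]
wrist knob_top [([0.5907, -0.178, 0.0837], 0.7)]
```

View pics/wrist_j.png

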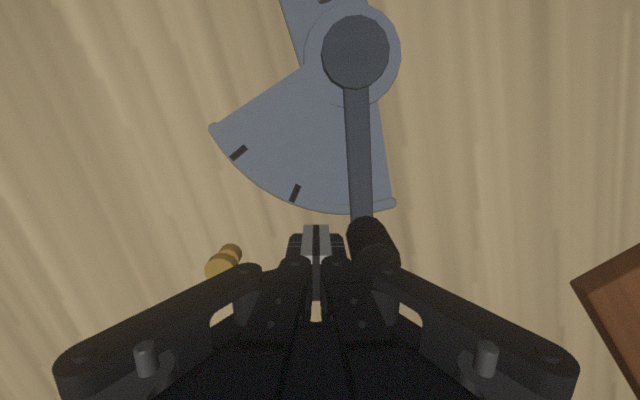

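The wrist view shows the lever at (360,170) covering the third tick, with the first two ticks uncovered at (238,152) and (295,193). The knob has left the finger and the force is 0, so the lever has snapped over. I nudge gently to confirm the solid stop.

```bash
python3 -m crank '[[0,0,-0.04,-1,3,0,1],[0,0,-0.03,0,3,0,1],[0,0,0,0,1,0,1]]';python3 -m crank '[[0,0,-0.02,0,2,0,1],[0,0,0,0,2,0,1]]'; python3 -c "
from h import *
plan([.570,-.172,.058])"
```

```text
t: 13.57
tool_pos: [0.5683, -0.1655, 0.2337]
tool_rot: [-2.409, -2.015, 0.021]
contact_force: [-2.3, 0.8, 1.7]
opening: -0.0
t: 13.73
tool_pos: [0.5703, -0.1655, 0.2335]
tool_rot: [-2.383, -2.034, 0.03]
contact_force: [-9.8, 2.1, 8.9]
opening: -0.0
t 13.73 tip [ 0.5669 -0.1666  0.0601] xaxis yaw 81.0 tilt [-0.02  -0.006 -1.   ] F [-9.8  2.1  8.9] open -0.0
tool mm to go [-4.8  4.   2.1]
```

It resists with about 10 N over 2 mm, which is the solid stop. I come away.

```bash
python3 -m crank '[[0,0,0,0,-8,0,1],[0,0,0,0,-20,0,1],[0,0,0,0,-5,-25,1],[0,0,0,0,0,-40,1],[0,0,0,0,0,-40,1],[0,0,0,0,-20,-40,1],[0,0,0,-20,-30,0,1],[0,0,0,-20,-30,0,1]]'; python3 -m crank '[[0,0,0,-20,-20,0,1],[0,0,0,-20,-10,0,1],[0,0,0,0,0,0,1],[0,0,0,0,0,0,1]]'
python3 -c "
from h import *
plan([.570,-.172,.058])
look(['top','scene'],['axis','mouth','frame_end','guide','pivot','knob_top','tin','lens','tweezers','valve0'],'z')"
```

```text
t: 14.4
tool_pos: [0.453, -0.1833, 0.3814]
tool_rot: [-2.379, -2.036, 0.031]
contact_force: [0.6, -0.0, -0.7]
opening: -0.0002
t: 14.73
tool_pos: [0.411, -0.2195, 0.3859]
tool_rot: [2.39, 2.035, -0.028]
contact_force: [-0.0, -0.9, 0.4]
opening: -0.0003
t 14.73 tip [ 0.4089 -0.2218  0.2125] xaxis yaw 80.8 tilt [-0.012 -0.013 -1.   ] F [-0.  -0.9  0.4] open -0.0003
tool mm to go [ 77.1 152.7 151.8]
top axis [([0.5348, 0.0859, 0.0372], 0.58)]
top mouth [([0.6733, 0.0952, 0.0557], 0.78), ([0.5327, 0.0856, 0.0317], 0.3)]
top frame_end [([0.6562, 0.0916, 0.076], 0.85)]
top guide [([0.6979, 0.0908, 0.0546], 0.77)]
top pivot [([0.611, -0.0731, 0.045], 0.55)]
top knob_top [([0.5942, -0.1786, 0.0838], 0.91)]
top tin [([0.7146, -0.0241, 0.0014], 0.55)]
top lens [([0.5695, 0.2649, 0.0017], 0.87)]
top tweezers [([0.5261, 0.3604, -0.006], 0.57), ([0.6556, 0.0948, 0.0741], 0.52)]
top valve0 [([0.66, 0.2776, -0.0022], 0.45), ([0.4629, 0.236, 0.0004], 0.44)]
scene axis [([0.5351, 0.0862, 0.0338], 0.58), ([0.571, 0.2672, -0.002], 0.51)]
scene mouth [([0.6794, 0.0927, 0.0593], 0.89)]
scene frame_end [([0.6528, 0.089, 0.0792], 0.62)]
scene guide [([0.695, 0.0953, 0.0602], 0.91), ([0.5715, 0.2667, -0.0015], 0.4)]
scene pivot [([0.6044, -0.0761, 0.0414], 0.73), ([0.6585, 0.2836, -0.0019], 0.49)]
scene knob_top [([0.5887, -0.1764, 0.0813], 0.87)]
scene tin [([0.7148, -0.0224, -0.0026], 0.85)]
scene lens [([0.5715, 0.2693, -0.0023], 0.97)]
scene tweezers [([0.5243, 0.3588, -0.0017], 0.84)]
scene valve0 [([0.6569, 0.2819, -0.0015], 0.67), ([0.4619, 0.2375, -0.0017], 0.64)]
```

View pics/top_z.png

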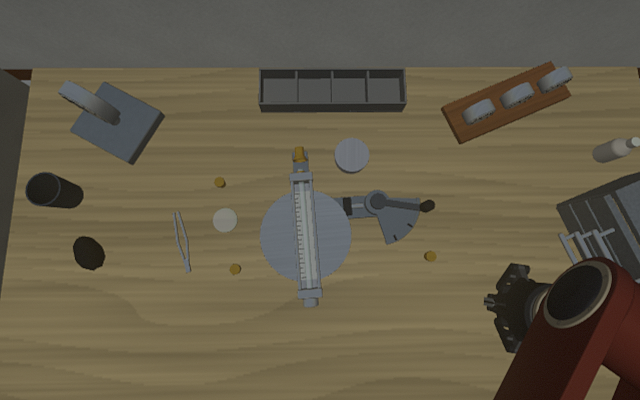

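View pics/scene_z.png

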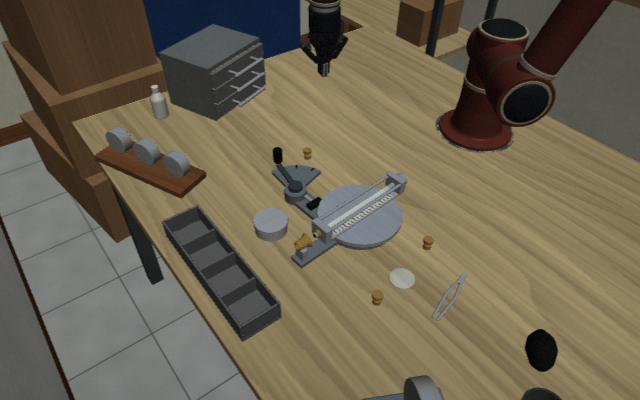

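The top view shows the column at (302,180) in line with the guide at (299,155), and the lever at the sector's far end with the knob at (427,206). The scene view agrees, and the small parts are where they were. I hand it in.

```bash
python3 -c "
from station import ctrl
print(ctrl.finish_job())"
```

```text
the job is handed in; nothing more can be done
None
```

I handed the job in at about 15 s. The glass tube's mouth points at the rod guide, and the brake lever is at its second stop.

- **Turntable:** With the fingers shut, I pushed the mouth-end block clockwise from about 0.6 rad while the brake was off. The last pictures put the mouth at about 3.3° and the guide at about 3.2° in world axes. A closer wrist-camera check made before the lever push suggested an error of about 0.5 to 1°, inside the 4° allowed.
- **Brake lever:** I pushed the knob round its arc past the first click, and it snapped on to the second stop. It had turned about 55° by the camera, against 57° nominal, which the start offset and the camera error would explain. A gentle nudge of 2 mm met about 10 N, so it is at the solid stop.
- **Finish:** The arm came away clear and read no contact force. The tin, lens, tweezers and two of the valves measured within about 5 mm of where they started. I checked the third valve, by the lever, only by eye in the last top and scene pictures; it looked unmoved.
- **Not checked:** I took no separate measurement of the platter's lift. I only pushed sideways, and the heights of the end block and mouth stayed the same within the camera error.

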